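# Close the book mould and latch it

## Task

Shut the small aluminium mould box: swing its open half up against the fixed half, bring the wire loop of the draw latch over the red hook and fully back under its lip, and press the yellow lever all the way down until it snaps over centre and stays. The wire loop bends easily, so handle it gently, and leave everything else on the bench where it is.

Things in the scene. Friction and masses are not known exactly. Their poses are not given: they have to be found in the camera images.
- mould: Mould box, screwed down: dark base plate (x -70 to 60 mm, y +-48, 10 thick) and fixed aluminium half (x -36 to 0, y +-36, z 10 to 70). Origin on the bench under the parting plane; x points across it from the fixed to the swinging half, y along hinge and latch pins, z up. Other entries use this frame, in mm. The latch is at y = 0.
- half (a joint): Swinging aluminium half, 32 thick, 72 wide, 350 g; its hinge along y is the lower edge of its outer face. 0 = shut: upright, outer flat face at x = 32, top at z = 70; positive = top tipped outward (+x), stop 0.8 rad. Starts open, 0.5 to 0.8. About 2 to 6 N on the upper outer face pushes it shut; there it stays.
- half_hinge (a point): Middle of the swinging half's hinge line: x = 32, y = 0, z = 12.
- hook_seat (a point): Where the loop's crossbar must lie: on the far (+x) side of the red hook on the swinging half, bar resting on the steel keeper plate. When shut: x = 14, z = 76; plate top z = 74, x 4 to 32, 52 wide. The hook is 12 wide, 11 high, leans 28 degrees to +x and overhangs the seat: lower the bar with its centre at x = 18 or more, it is then drawn back under the hook.
- hook (a joint): Travel of the red hook on its spring, in m: 0 = at rest, positive = pulled towards the latch (-x), stop at 0.005. The pull is 8 N at first and grows by 4 N per mm; about 0.003 when properly latched.
- lever (a joint): Draw latch lever. 0 = handle flat, pointing to -x, locked; positive = lifted up and over towards the hook, 1.57 upright, stop 2.0. Starts 0.9 to 1.4; light friction keeps it where left. With the loop hooked it needs about 6 N on the sleeve down to 0.26 rad (centre), then snaps down by itself.
- lever_pin (a point): Middle of the lever's pin, along y at x = -24, z = 80, between two cheeks 30 apart over their outsides. The handle is 18 wide and ends 62 from this pin.
- lever_grip (a point): The place to press: on the upper face of the lever's yellow sleeve, 45 from the pin. The sleeve runs from 28 to 62 from the pin and is 9 thick; with the lever down its upper face is 6.5 above the pin's centre, its lower face 2.5 below. With the handle upright the upper face looks to +x.
- loop (a joint): Turn of the wire loop on its own pin; its slope above level is about loop - lever (rad). Friction carries it along with the lever: opening the lever lowers it, closing it lifts it again unless its bar has first been drawn back under the hook. Starts raised. Laid down on the keeper plate with the lever at 2.0, its crossbar is at x = 23; with the lever under about 1.5 it is too short to pass the hook. The wire is bent by more than 40 N from the fingers.
- loop_pin (a point): Middle of the loop's pin on the lever, 12 from the lever's pin; with the lever down at x = -36, z = 78, it swings up and over towards the hook as the lever opens. The loop is a U of 4 mm wire, side wires at y = -20 and 20, crossbar 46.5 from this pin.
- loop_bar (a point): Middle of the loop's crossbar (4 mm wire along y, 44 long).
- adapter_b0: black adapter box, 44 x 91 x 26 mm, lying beside the mould box; not to be disturbed. Origin in the middle of its underside.
- coupling_b0: chrome coupling, 33 mm across and 46 mm tall, standing beside the mould box; not to be disturbed. Origin in the middle of its underside.
- adapter_b1: black adapter box, 44 x 91 x 26 mm, farther back on the bench; not to be disturbed. Origin in the middle of its underside.
- adapter_b2: black adapter box, 44 x 91 x 26 mm, back right on the bench; not to be disturbed. Origin in the middle of its underside.
- coupling_4: chrome coupling, 33 mm across and 46 mm tall, standing to the right; not to be disturbed. Origin in the middle of its underside.
- tape_roll: roll of brown tape, 80 mm across and 20 mm high, to the left; not to be disturbed. Origin in the middle of its underside.
- pen_blue: dark pen, 10 x 138 x 12 mm, lying to the left; not to be disturbed. Origin in the middle of its underside.

How it is judged:
By the outcome, as a careful person would: the job done as asked, in the order asked, and still so for the second after the job is handed in, with the robot touching nothing.
It also fails if it takes over 59 s, if anything falls off the work surface, if the arm or the gripper's body presses on something with over 40 N, if the wrist force passes 120 N, or if a joint passes its speed limit or range.

## Robot

A 6-joint arm with a two-finger parallel gripper is mounted at the origin on a cart in front of the work surface, level with it; the furniture and walls round the work are solid. World frame = base frame: x ahead of the robot, y to its left, z up, the work surface at z = 0. Lengths are in m, angles in rad, forces in N, time in s.
With the tool pointing down it reaches from about 0.3 to 1 m from the base axis. Payload 5.1 kg.
Tool frame: the origin (TCP) lies on the centre line of the jaws, within the pads' length; the fingertips stand 22 mm ahead of it and the grasp point (between the pads) lies 3 mm ahead of it; x points along the fingers, z is the direction in which the jaws open and shut, and the axes are right-handed (so a half turn about x gives the same grasp; the last joint's range is limited). The gripper opens to 95 mm and grips with 3 to 60 N. Pads are 20 mm wide; open, the fingers measure 119 mm over their backs; the gripper's body (75 mm by 180 mm) begins 59 mm behind the grasp point.
Start: joints at [-0.083, 0.124, 1.65, -0, 1.367, -0.083], TCP at [0.65, -0, 0.237] pointing down, gripper open.
Joint ranges: [-2.61, 2.61], [-1.02, 2.33], [0.03, 2.71], [-1.35, 4.49], [0.32, 2.68], [-2.91, 2.91]. Speed limits (rad/s): [2.57, 2.57, 3.14, 3.14, 3.14, 3.14].

## Interface

Orientations are given as a unit quaternion [x, y, z, w].
In Python, from bench import robot, eyes, workorder gives the robot as it stands.
- The arm moves only by the shell command python3 -m jog 'ROWS' [OPENING] [FORCE]. ROWS is JSON, a list of rows, each a list of 2 entries, a list of its own where there are three numbers: the shift along the world's x, y, z in mm, then the turn about the world's z in units of 5 degrees (1.0 is 5 degrees). A call has 1 to 12 rows; each row shifts and turns the commanded pose from where the row before left it; what a row does not reach is not made up. A row lasts 1/10 s, in which the tool goes at most 50 mm and 8.59 degrees, less where a joint would pass 70% of its speed; a pose out of reach is approached as far as the arm can. A call is refused whole if a number of a shift passes 50 or a number of a turn 1, either way. A call with a gripper value outside its range is refused whole. OPENING is the finger opening in mm, from 0 to 95.1, set as the call begins (- or left out, the last holds). The fingers move at their own pace and stop on an object; FORCE is the grip in N (left out, the last holds). Time passes only in rows, so rows that do not move let the fingers close. It gives the time, the measured TCP pose, the force and the opening at its end, in the units of the state.
- robot.get_obs(): the state, without advancing time (a new reading comes with each control period).
- eyes.camera(name): name is "scene" or "side" or "wrist"; returns a dict with "img" (384x512x3 uint8, red, green, blue), "fx", "fy", "cx", "cy" (pixels), "R" (3x3) and "t" (3): a world point X has camera coordinates R X + t. Camera axes: x right, y down, z forward; pixel columns grow to the right and rows downward; lengths in m; the calibration is good to about 2 mm. A picture is of the moment at which its call begins. There is no depth.
- workorder.hand_in(): hands the job in, once; it reports no verdict.
Trained networks look in a picture, given as the dict that the camera call returned (one of the last four; its "shot" number tells which), for a name from the list of things; names that differ only in an ending like _2 or _b are one class to them, and where a whole thing is asked for, a point or a joint stands for the part that bears it (a point fixed in the world has none). Each returns a list of dicts, best first, with "confidence" (0 to 1); they miss things now and then, are a little off and sometimes report something else, mostly with a low value. They report only what shows in the picture. A call takes as long as a camera call.
- eyes.regions_of(picture, name): "region" (384x512 bool, what is visible of it) and "bbox" ([left, top, right, bottom] in pixels, round what is visible of it).
- eyes.place_of(picture, name): "at" ([column, row] in pixels: a listed point, or the origin of a listed thing).
The state is a dict: "t": time; "q": joint angles; "qvel": joint speeds; "tau": joint torques, N m; "eef_pos": TCP position; "tool_rot": TCP orientation; "contact_force": force on the tool from outside, world axes, zero at the start; "wrist_torque": the same for the moment, N m; "gripper_width": finger opening in m.
Only numpy, scipy, OpenCV 4.12 (cv2) and the standard library are available. Lean on these libraries where they do the work, as an engineer would, in place of code of your own. Each camera call takes 0.05 s, during which the arm holds its last target. There are 200 camera calls.

## Working session

There is one attempt and no reset: what is moved stays moved. The work goes in short steps, Python scripts to look and compute and a shell command to move; the robot and the scene stay as the last step left them, time stands still between calls to the robot, and variables do not carry over. Pictures are saved under pics/ and viewed, about 8 in all and at most 12, crops included, and the job is handed in when it is done.

```bash
mkdir -p pics; ls; cat > h.py <<'E'
import numpy as np, cv2
from bench import robot, eyes, workorder
def save(p,n): cv2.imwrite('pics/'+n+'.png', cv2.cvtColor(p['img'],cv2.COLOR_RGB2BGR))
def proj(p,X):
    c=np.asarray(X)@np.array(p['R']).T+np.array(p['t']); return np.stack([p['fx']*c[...,0]/c[...,2]+p['cx'],p['fy']*c[...,1]/c[...,2]+p['cy']],-1)
def ray(p,uv):
    R=np.array(p['R']); o=-R.T@np.array(p['t']); d=R.T@np.array([(uv[0]-p['cx'])/p['fx'],(uv[1]-p['cy'])/p['fy'],1]); return o,d/np.linalg.norm(d)
def onz(p,uv,z): o,d=ray(p,uv); return o+d*(z-o[2])/d[2]
E
python3 - <<'E'
from h import *
names=['mould','half_hinge','hook_seat','lever_pin','lever_grip','loop_pin','loop_bar','adapter_b0','coupling_b0','tape_roll']
o=robot.get_obs();print(o['t'],o['eef_pos'],o['tool_rot'])
P={}
for c in ['scene','side','wrist']:
    p=eyes.camera(c);P[c]=p;save(p,c+'0')
    print(c,'cam at',-np.array(p['R']).T@p['t'],'fwd',np.array(p['R'])[2])
    for n in names:
        r=eyes.place_of(p,n)
        print(n,[(np.round(x['at'],1).tolist(),round(x['confidence'],2)) for x in r[:3]])
a=np.hstack([P[c]['img'] for c in ['scene','side']]);cv2.imwrite('pics/both.png',cv2.cvtColor(a,cv2.COLOR_RGB2BGR)[:, :])
E
```

```text
pics
0.0 [6.49420338e-01 1.44302442e-05 2.35413397e-01] [4.79100304e-05 7.07824815e-01 6.03770000e-05 7.06388013e-01]
scene cam at [0.02623258 1.12712056 0.69721045] fwd [ 0.45615078 -0.76232872 -0.45910934]
mould [([286.6, 236.6], 0.93)]
half_hinge [([297.0, 228.3], 0.92), ([285.7, 172.2], 0.69)]
hook_seat [([183.3, 274.3], 0.63)]
lever_pin [([279.7, 207.8], 0.68)]
lever_grip [([277.1, 189.9], 0.65)]
loop_pin [([278.5, 198.0], 0.49)]
loop_bar [([286.2, 185.9], 0.42), ([222.7, 253.1], 0.36)]
adapter_b0 [([198.5, 246.1], 0.85), ([292.0, 191.7], 0.64), ([278.0, 213.7], 0.48)]
coupling_b0 [([304.7, 215.3], 0.46)]
tape_roll [([280.3, 208.2], 0.71), ([180.4, 272.1], 0.59)]
side cam at [ 0.45269235 -0.68587748  0.50454918] fwd [ 0.17739016  0.87482429 -0.45079396]
mould [([225.7, 225.8], 0.68)]
half_hinge [([216.4, 228.3], 0.72)]
hook_seat []
lever_pin [([229.2, 193.4], 0.7), ([281.1, 269.4], 0.21)]
lever_grip [([233.0, 184.5], 0.47), ([262.9, 188.6], 0.29)]
loop_pin [([232.3, 196.7], 0.38), ([231.2, 194.9], 0.19)]
loop_bar [([224.6, 181.2], 0.62)]
adapter_b0 [([251.7, 233.4], 0.97), ([281.9, 268.9], 0.79), ([263.7, 183.3], 0.55)]
coupling_b0 []
tape_roll [([247.2, 175.8], 0.77)]
wrist cam at [0.64984488 0.07374703 0.3849427 ] fwd [ 9.42482525e-04 -2.58710362e-01 -9.65954481e-01]
mould [([148.3, 52.2], 0.83)]
half_hinge [([123.1, 63.4], 0.64)]
hook_seat [([67.9, 65.0], 0.76)]
lever_pin [([147.7, 26.5], 0.69)]
lever_grip [([142.0, 6.3], 0.58), ([122.0, 61.2], 0.4)]
loop_pin []
loop_bar [([110.0, 18.2], 0.82)]
adapter_b0 [([248.5, 236.2], 0.91), ([220.4, 116.8], 0.85), ([146.7, 25.8], 0.58)]
coupling_b0 [([160.7, 146.5], 0.82)]
tape_roll []
```

```bash
python3 - <<'E'
import cv2,numpy as np
s=cv2.imread('pics/scene0.png');d=cv2.imread('pics/side0.png');w=cv2.imread('pics/wrist0.png')
a=cv2.resize(s[150:300,180:380],(400,300));b=cv2.resize(d[140:290,150:350],(400,300));c=cv2.resize(w,(400,300));e=cv2.resize(s,(400,300))
cv2.imwrite('pics/m.png',np.vstack([np.hstack([a,b]),np.hstack([c,e])]))
E
```

```text
(no output)
```

View pics/m.png

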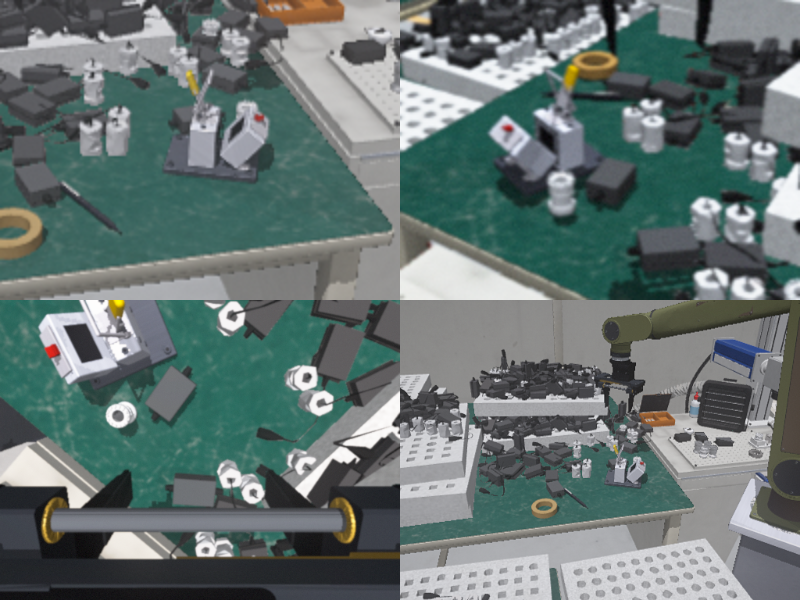

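```bash
cat >> h.py <<'E'
def tri(obs):
    A=0;b=0
    for p,uv in obs:
        o,d=ray(p,uv);M=np.eye(3)-np.outer(d,d);A=A+M;b=b+M@o
    X=np.linalg.solve(A,b); return X,[np.round(proj(p,X)-uv,1).tolist() for p,uv in obs]
from scipy.optimize import least_squares
def T(x,y,psi,P):
    P=np.asarray(P,float)/1000;c,s=np.cos(psi),np.sin(psi); return np.stack([x+c*P[...,0]-s*P[...,1],y+s*P[...,0]+c*P[...,1],P[...,2]],-1)
E
python3 - <<'E'
from h import *
P={c:eyes.camera(c) for c in ['scene','side','wrist']}
B={n:{c:eyes.place_of(P[c],n) for c in P} for n in ['mould','half_hinge','lever_pin','lever_grip','loop_bar','loop_pin','coupling_b0','adapter_b0']}
for n in B:
    ob=[(P[c],np.array(B[n][c][0]['at'])) for c in B[n] if B[n][c]]
    if len(ob)>1: print(n,*tri(ob))
for n,uv in [('adapter_b0',(220.4,116.8)),('coupling_b0',(160.7,146.5))]: print(n,onz(P['wrist'],uv,0))
print('hookred',onz(P['wrist'],(67,65),.06))
R=np.array(P['wrist']['R']);print(R)
E
```

```text
mould [ 0.53741266  0.12707422 -0.00841942] [[1.4, 1.0], [-0.6, -1.7], [5.4, 2.2]]
half_hinge [0.51453752 0.11075275 0.0131861 ] [[0.7, 0.1], [-0.9, -0.7], [4.5, 0.6]]
lever_pin [0.56183076 0.1383168  0.07537885] [[0.6, -0.4], [-1.1, -0.0], [5.1, -0.7]]
lever_grip [0.57297707 0.13477635 0.12476593] [[-0.7, 1.7], [-0.3, -2.3], [0.9, 8.9]]
loop_bar [0.54960367 0.12914181 0.1304647 ] [[1.4, 1.3], [1.5, -1.3], [0.3, 0.4]]
loop_pin [0.57010809 0.12858602 0.09225288] [[1.6, 1.3], [1.7, -1.3]]
coupling_b0 [0.54428767 0.06585805 0.0721481 ] [[-4.8, -16.3], [-1.1, 18.2], [-22.6, -35.5]]
adapter_b0 [ 0.68232613  0.08386063 -0.024803  ] [[55.3, -28.5], [24.8, -1.6], [31.6, -143.8]]
adapter_b0 [0.61191489 0.05731712 0.        ]
coupling_b0 [0.54090214 0.02330269 0.        ]
hookred [0.47631464 0.1071049  0.06      ]
[[ 9.99999042e-01 -7.41595330e-04  1.16871166e-03]
 [-1.01870486e-03 -9.65954737e-01  2.58709119e-01]
 [ 9.37065086e-04 -2.58710061e-01 -9.65954567e-01]]
```

```bash
python3 -m jog '[[[-16,7,0],-1],[[-16,7,0],-1],[[-16,7,0],-1],[[-16,7,0],-1],[[-16,7,0],-1],[[-16,7,0],-1],[[-16,7,0],-1],[[-16,7,0],-1],[[-16,7,0],-1],[[-16,7,0],-1],[[-16,7,0],-1],[[-16,7,0],-1]]' 0 10
python3 -m jog '[[[0,0,0],0],[[0,0,0],0]]'
cat > look.py <<'E'
from h import *
import sys
tag=sys.argv[1]
PTS={'mould':(0,0,0),'half_hinge':(32,0,12),'lever_pin':(-24,0,80)}
P={c:eyes.camera(c) for c in ['scene','side','wrist']}
o=robot.get_obs();print('t',o['t'],'tcp',np.round(o['eef_pos'],4),o['tool_rot'])
B={n:{c:eyes.place_of(P[c],n) for c in P} for n in ['mould','half_hinge','lever_pin','lever_grip','loop_bar','loop_pin','hook_seat']}
for n in B:
    ob=[(P[c],np.array(B[n][c][0]['at'])) for c in B[n] if B[n][c]]
    print(n,{c:(np.round(B[n][c][0]['at'],0).tolist(),round(B[n][c][0]['confidence'],2)) for c in B[n] if B[n][c]})
    if len(ob)>1: print('   ',*tri(ob))
def res(v):
    r=[]
    for n in PTS:
        for c in P:
            if B[n][c] and B[n][c][0]['confidence']>.5:
                r+=list((proj(P[c],T(*v,PTS[n]))-B[n][c][0]['at'])*1.0)
    return np.array(r)
s=least_squares(res,[.537,.127,np.radians(-150)],loss='soft_l1',f_scale=2.)
print('fit',s.x,np.degrees(s.x[2]),np.round(res(s.x),1))
save(P['wrist'],'w'+tag);save(P['scene'],'s'+tag);save(P['side'],'d'+tag)
E
python3 look.py 1
```

```text
t: 4.2
eef_pos: [0.4573, 0.0842, 0.2368]
tool_rot: [0.355, 0.612, -0.355, 0.612]
contact_force: [-0.1, 0.0, -0.6]
gripper_width: 0.0045
t: 4.4
eef_pos: [0.4582, 0.084, 0.237]
tool_rot: [0.353, 0.612, -0.353, 0.613]
contact_force: [0.7, 0.3, -0.4]
gripper_width: 0.0008
t 4.55 tcp [0.4586 0.0837 0.2368] [ 0.35342494  0.61237161 -0.35340554  0.61253273]
mould {'side': ([226.0, 225.0], 0.95), 'wrist': ([254.0, 88.0], 0.82)}
    [ 0.53958942  0.12846919 -0.01106022] [[-1.5, 0.1], [2.1, -3.1]]
half_hinge {'scene': ([297.0, 226.0], 0.69), 'side': ([220.0, 224.0], 0.7)}
    [0.52263953 0.10341135 0.00920236] [[-0.4, -0.2], [-0.4, 0.2]]
lever_pin {'scene': ([278.0, 208.0], 0.59), 'side': ([230.0, 196.0], 0.56), 'wrist': ([258.0, 55.0], 0.77)}
    [0.56095508 0.1394875  0.071824  ] [[1.2, 0.4], [0.1, -0.2], [0.6, -3.6]]
lever_grip {'scene': ([278.0, 190.0], 0.7), 'side': ([232.0, 182.0], 0.51), 'wrist': ([266.0, 30.0], 0.56)}
    [0.56947632 0.13626584 0.11975224] [[0.5, 1.8], [1.3, -2.1], [2.5, 4.1]]
loop_bar {'scene': ([288.0, 187.0], 0.52), 'side': ([229.0, 180.0], 0.48), 'wrist': ([264.0, 59.0], 0.58)}
    [0.55160785 0.12418062 0.13036854] [[-2.0, 0.9], [-1.8, -1.1], [6.6, 3.7]]
loop_pin {'scene': ([279.0, 198.0], 0.55), 'side': ([236.0, 190.0], 0.59)}
    [0.57228721 0.12487316 0.09572503] [[-0.2, -0.1], [-0.2, 0.1]]
hook_seat {'side': ([231.0, 243.0], 0.39), 'wrist': ([248.0, 146.0], 0.62)}
    [ 0.511555    0.09222674 -0.03744809] [[-15.0, -1.2], [21.0, -24.3]]
fit [ 0.53916661  0.12341118 -2.44597844] -140.14424160329153 [-1.6 -2.3  5.9 -0.9  2.2 -0.3 -3.4 -0.2  2.5 -1.9 -1.2 -2.7 -0.6 -0.9]
```

```bash
python3 - <<'E'
import cv2
w=cv2.imread('pics/w1.png');cv2.imwrite('pics/v1.png',cv2.resize(w[0:230,130:400],None,fx=2.6,fy=2.6,interpolation=cv2.INTER_CUBIC))
E
```

```text
(no output)
```

View pics/v1.png

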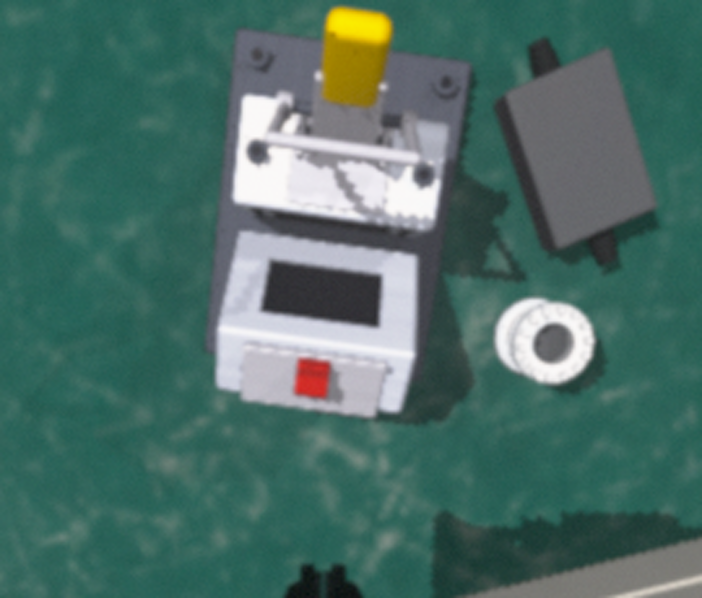

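```bash
cat > fit.py <<'E'
from h import *
P=eyes.camera('wrist'); u=lambda a:np.array(a)/2.6+[130,0]
C=[((-70,-48,10),(238,30)),((-70,48,10),(470,65)),((60,-48,10),(207,350)),((-36,-36,70),(244,97)),((0,-36,70),(233,205)),((0,36,70),(438,230)),((-36,36,70),(450,123))]
X=np.array([c[0] for c in C]);U=u([c[1] for c in C])
f=lambda v:(proj(P,T(*v[:3],X))-U).ravel()
s=least_squares(f,[.537,.127,-2.6]);print(s.x,np.degrees(s.x[2]),np.round(f(s.x),1))
v=s.x
def half(th,pts):
    p=np.array(pts,float)-[32,0,12];c,n=np.cos(th),np.sin(th);return np.stack([32+c*p[:,0]+n*p[:,2],p[:,1],12-n*p[:,0]+c*p[:,2]],-1)
K=[(0,-36,70),(0,36,70)];KU=u([(220,325),(415,352)])
g=lambda th:(proj(P,T(*v,half(th[0],K)))-KU).ravel()
r=least_squares(g,[.6]);print('half',r.x,g(r.x),'plate top',half(r.x[0],[(32,0,74),(32,0,70)]))
# lever/loop from bar, grip pixels
def lv(a,sl):
    pin=np.array([-24+12*-np.cos(a)-2*np.sin(a),0,80+12*np.sin(a)-2*np.cos(a)]);return pin,pin+46.5*np.array([np.cos(sl),0,np.sin(sl)]),np.array([-24-45*np.cos(a)+6.5*np.sin(a),0,80+45*np.sin(a)+6.5*np.cos(a)]),np.array([-24-62*np.cos(a)+2*np.sin(a),0,80+62*np.sin(a)+2*np.cos(a)])
BU=u([350,148]);TU=u([358,15])
h=lambda w:np.r_[(proj(P,T(*v,lv(*w)[1]))-BU),(proj(P,T(*v,lv(*w)[3]))-TU)]
q=least_squares(h,[1.2,1.0]);print('lever,slope',q.x,h(q.x),lv(*q.x))
E
python3 fit.py
```

```text
[ 0.53696363  0.12531839 -2.74500737] -157.27733712556523 [-0.9 -0.8  1.4 -1.4 -0.5  1.9 -0.2 -0.8  0.   0.2 -0.9  1.   1.   0.3]
half [0.646599] [-0.24407995  0.38724607  1.89978787 -0.08481221] plate top [[69.35347665  0.         61.48452063]
 [66.94357493  0.         58.29197091]]
lever,slope [1.14636031 1.23911726] [-1.59091917 -0.20501953  1.74451605  0.21318526] (array([-30.76422508,   0.        ,  90.11163978]), array([-15.62238174,   0.        , 134.07724657]), array([-36.60804819,   0.        , 123.6839458 ]), array([-47.70948561,   0.        , 137.32242399]))
```

```bash
cat > st.py <<'E'
from h import *
V=(0.5370,0.1253,-2.745)
def show():
    o=robot.get_obs();d=(o['eef_pos']-np.array([V[0],V[1],0]))*1000;c,s=np.cos(V[2]),np.sin(V[2])
    F=o['contact_force'];print('t %.2f m-frame x %.1f y %.1f z %.1f tip %.1f'%(o['t'],c*d[0]+s*d[1],-s*d[0]+c*d[1],d[2],d[2]-22),'F m',np.round([c*F[0]+s*F[1],-s*F[0]+c*F[1],F[2]],1),'w %.1f'%(o['gripper_width']*1000))
if __name__=='__main__': show()
E
python3 -m jog '[[[-6,3,0],-0.73],[[-2,2,0],-0.73],[[0,0,-33],0],[[0,0,-33],0],[[0,0,-33],0],[[0,0,-33],0],[[0,0,-33],0],[[0,0,0],0]]'; python3 st.py
```

```text
t: 6.45
eef_pos: [0.4459, 0.0886, 0.0669]
tool_rot: [0.39, 0.591, -0.394, 0.586]
contact_force: [0.2, -0.1, -1.3]
gripper_width: 0.0002
t 6.45 m-frame x 98.2 y -1.3 z 66.9 tip 44.9 F m [-0.2  0.2 -1.3] w 0.2
```

```bash
python3 -m jog '[[[9.2,3.6,0],0],[[9.2,3.6,0],0],[[5.5,2.3,2],0],[[5.5,2.3,2],0],[[4.6,1.9,2],0],[[4.6,1.9,0],0],[[3.7,1.5,0],0],[[0,0,0],0]]'; python3 st.py;  python3 -m jog '[[[2.8,1.1,0],0],[[2.8,1.1,0],0],[[0,0,0],0]]'; python3 st.py
```

```text
t: 7.25
eef_pos: [0.4929, 0.1063, 0.0777]
tool_rot: [0.392, 0.589, -0.392, 0.589]
contact_force: [-0.1, -0.6, -0.4]
gripper_width: 0.0007
t 7.25 m-frame x 48.0 y 0.5 z 77.7 tip 55.7 F m [ 0.4  0.5 -0.4] w 0.7
t: 7.55
eef_pos: [0.4975, 0.1082, 0.0774]
tool_rot: [0.391, 0.589, -0.392, 0.588]
contact_force: [-3.1, -0.6, 0.6]
gripper_width: 0.0006
t 7.55 m-frame x 43.0 y 0.5 z 77.4 tip 55.4 F m [ 3.1 -0.6  0.6] w 0.6
```

```bash
for i in 1; do python3 -m jog '[[[1.4,0.6,0],0],[[1.4,0.6,0],0],[[0,0,0],0]]' >/dev/null; python3 st.py; done;  python3 -m jog '[[[1.4,0.6,0],0],[[0,0,0],0]]'>/dev/null; python3 st.py
```

```text
t 7.85 m-frame x 42.8 y 0.5 z 77.4 tip 55.4 F m [14.1 -0.3 10. ] w 0.5
t 8.05 m-frame x 42.7 y 0.5 z 77.4 tip 55.4 F m [19.3  0.6 15.4] w 0.3
```

```bash
python3 -m jog '[[[-7,-2.9,0],0],[[-9,-3.8,0],0],[[0,0,40],0],[[0,0,45],0],[[0,0,45],0],[[0,0,20],0],[[0,0,0],0],[[0,0,0],0]]' 70 10 >/dev/null; python3 st.py; python3 - <<'E'
from h import *
p=eyes.camera('wrist');q=eyes.camera('side')
for n in ['loop_bar','hook_seat','lever_grip']:
    print(n,[[(np.round(r['at'],1).tolist(),round(r['confidence'],2)) for r in eyes.place_of(c,n)[:1]] for c in (p,q)])
np.save('pw.npy',dict(p),allow_pickle=True);np.save('pd.npy',dict(q),allow_pickle=True)
a=cv2.resize(p['img'][0:230,130:400],None,fx=1.8,fy=1.8,interpolation=cv2.INTER_CUBIC);b=cv2.resize(q['img'][150:265,180:280],(360,414),interpolation=cv2.INTER_CUBIC)
b=b[:a.shape[0]];a=a[:b.shape[0]]
cv2.imwrite('pics/v2.png',cv2.cvtColor(np.hstack([a[:, :440],b]),cv2.COLOR_RGB2BGR))
E
```

```text
t 8.85 m-frame x 55.7 y 0.5 z 227.1 tip 205.1 F m [ 0.3 -0.2 -0.9] w 58.9
loop_bar [[([250.3, 109.6], 0.72)], [([228.7, 175.9], 0.45)]]
hook_seat [[([253.7, 136.3], 0.55)], []]
lever_grip [[([253.4, 77.3], 0.57)], [([232.8, 179.3], 0.76)]]
```

View pics/v2.png

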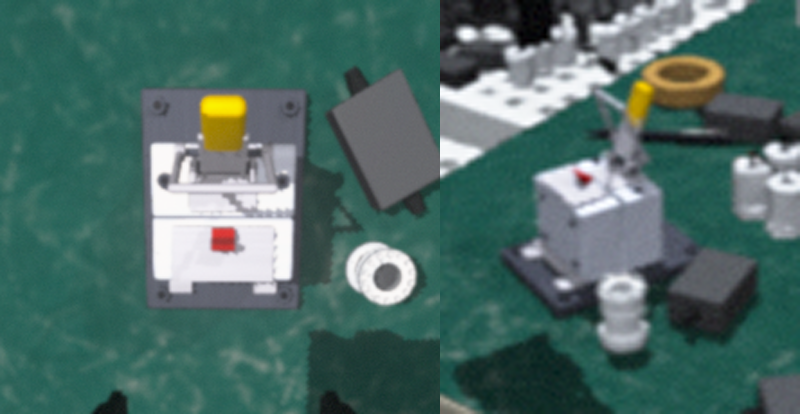

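```bash
sed -e "s/^P=eyes.*/P=np.load('pw.npy',allow_pickle=True).item(); u=lambda a:np.array(a)\/1.8+[130,0]/" -e "s/^C=.*/C=[((-70,-48,10),(144,90)),((-70,48,10),(308,92)),((60,-48,10),(146,308)),((-36,-36,70),(152,143)),((-36,36,70),(297,146)),((32,36,70),(295,282)),((32,-36,70),(153,280))]/" -e "s/^BU=.*/BU=u([225,187]);TU=u([222,98])/" -e '/^K=/,/^r=/d' fit.py > fit2.py
cat >> fit2.py <<'E'
D=np.load('pd.npy',allow_pickle=True).item()
print('bar tri',tri([(P,BU),(D,np.array([228.,177.]))]))
for w in [(163,187),(287,187)]:
    X=onz(P,u(w),.134)-[v[0],v[1],0];c,n=np.cos(v[2]),np.sin(v[2]);print('bar end',c*X[0]+n*X[1],-n*X[0]+c*X[1])
for w in [(223,227),(223,250)]:
    X=onz(P,u(w),.085)-[v[0],v[1],0];print('hook',c*X[0]+n*X[1],-n*X[0]+c*X[1])
E
python3 fit2.py
```

```text
[ 0.53717602  0.12513302 -2.76130472] -158.21110650326082 [-0.9 -1.1  0.6 -0.7  0.2  0.9  0.1  0.3  0.8 -0.1 -1.6  0.5  0.7  0.4]
lever,slope [1.13218483 1.24612912] [0.21333813 0.00371408 2.67771047 0.03577068] (array([-30.90687808,   0.        ,  90.01474089]), array([-16.07368497,   0.        , 134.08543844]), array([-37.22600188,   0.        , 123.50083763]), array([-48.5196495 ,   0.        , 136.98058255]))
bar tri (array([0.55356638, 0.13104145, 0.13273242]), [[1.1, -1.9], [-0.6, 0.0]])
bar end -0.015702218447005586 -0.024694444319974928
bar end -0.016445154831302374 0.024397003156736985
hook 0.0028578457385331564 -0.0005917616230310999
hook 0.013929490433996505 -0.00042370607667273266
```

```bash
sed -i 's/^V=.*/V=(0.5371,0.1252,-2.755)/' st.py; python3 -m jog '[[[22,9,0],-0.1],[[22,9,0],0],[[22,8.6,0],0],[[0,0,-20],0],[[0,0,-20],0],[[0,0,-20],0],[[0,0,-18],0],[[0,0,0],0],[[0,0,0],0]]' >/dev/null; python3 st.py
```

```text
t 10.15 m-frame x -15.6 y 1.2 z 149.5 tip 127.5 F m [-0.2  0.4 -0.1] w 70.0
```

```bash
python3 -m jog '[[[-0.4,1,0],0],[[0,0,0],0],[[0,0,0],0],[[0,0,0],0],[[0,0,0],0],[[0,0,0],0]]' 38 5 >/dev/null; python3 st.py
```

```text
t 10.75 m-frame x -15.9 y 0.1 z 150.1 tip 128.1 F m [ 0.6 -1.   2.3] w 43.6
```

```bash
python3 -m jog '[[[-5.1,-2.1,-2.2],0],[[-5.1,-2.1,-2.2],0],[[-5.1,-2.1,-2.2],0],[[-5.1,-2.1,-2.2],0],[[0,0,0],0]]' 38 9 >/dev/null; python3 st.py; python3 -m jog '[[[-3.7,-1.5,-4.3],0],[[-3.7,-1.5,-4.3],0],[[-3.7,-1.5,-4.3],0],[[-3.7,-1.5,-4.3],0],[[0,0,0],0]]' >/dev/null; python3 st.py
```

```text
t 11.25 m-frame x 7.6 y 0.2 z 140.1 tip 118.1 F m [-0.8 -0.6  0.4] w 42.8
t 11.75 m-frame x 23.4 y 0.2 z 122.7 tip 100.7 F m [ 0.3 -0.  -0.5] w 43.1
```

```bash
cat > snap.py <<'E'
from h import *
import sys
p=eyes.camera('wrist');q=eyes.camera('side');s=eyes.camera('scene')
np.save('pw.npy',dict(p),allow_pickle=True)
a=cv2.resize(p['img'][110:310,156:356],(400,400),interpolation=cv2.INTER_CUBIC);b=cv2.resize(q['img'][150:250,180:280],(400,400),interpolation=cv2.INTER_CUBIC)
cv2.imwrite('pics/%s.png'%sys.argv[1],cv2.cvtColor(np.hstack([a,b]),cv2.COLOR_RGB2BGR))
E
python3 snap.py v3
```

```text
(no output)
```

View pics/v3.png

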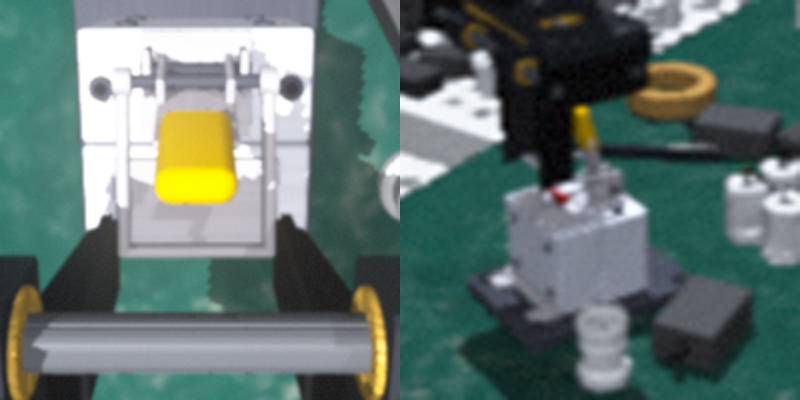

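```bash
python3 -m jog '[[[0,0,-5.5],0],[[0,0,-5.5],0],[[0,0,-5.5],0],[[0,0,-5.5],0],[[0,0,0],0],[[0,0,0],0]]' >/dev/null; python3 st.py; python3 snap.py v4
```

```text
t 12.50 m-frame x 22.5 y 0.2 z 101.4 tip 79.4 F m [ 0.2 -0.8 -0.2] w 43.0
```

View pics/v4.png

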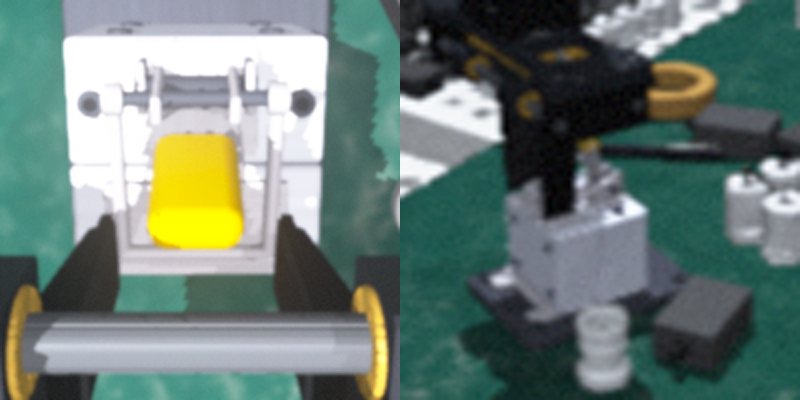

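```bash
python3 - <<'E'
from h import *
V=(0.5371,0.1252,-2.755);P=np.load('pw.npy',allow_pickle=True).item()
c,n=np.cos(V[2]),np.sin(V[2])
for uv,z in [((254.5,234),.082),((254.5,234),.086),((254.5,244),.074),((254.5,242),.074),((254.5,246),.074)]:
    X=onz(P,uv,z)-[V[0],V[1],0];print(uv,z,(c*X[0]+n*X[1])*1000)
for a in (1.8,1.9,2.0):
  for x,z in [(0,0)]:
    print(a,[(zz,round(float(-24-12*np.cos(a)-2*np.sin(a)+np.sqrt(46.5**2-(zz-(80+12*np.sin(a)-2*np.cos(a)))**2)),1)) for zz in (76,80,84,86)])
E
```

```text
(254.5, 234) 0.082 19.455811013882307
(254.5, 234) 0.086 17.78795221061776
(254.5, 244) 0.074 29.02324133905106
(254.5, 242) 0.074 27.76841976467989
(254.5, 246) 0.074 30.28234583937028
1.8 [(76, 20.4), (80, 21.7), (84, 22.6), (86, 22.9)]
1.9 [(76, 21.6), (80, 22.9), (84, 23.8), (86, 24.1)]
2.0 [(76, 22.9), (80, 24.2), (84, 25.0), (86, 25.3)]
```

```bash
python3 -m jog '[[[-1.2,-0.5,0],0],[[-1.2,-0.5,0],0],[[0,0,0],0],[[0,0,0],0]]' >/dev/null; python3 st.py;  python3 -m jog '[[[0,0,0],0],[[0,0,0],0],[[0,0,0],0],[[0,0,2.5],0],[[0,0,2.5],0],[[3.2,1.3,0],0],[[3.2,1.3,0],0],[[0,0,0],0]]' 54 9 >/dev/null; python3 st.py; python3 snap.py v5
```

```text
t 13.05 m-frame x 24.7 y 0.2 z 102.0 tip 80.0 F m [-2.4 -2.2  0.3] w 43.1
t 13.85 m-frame x 17.5 y 0.3 z 106.8 tip 84.8 F m [ 0.3 -0.8 -0.7] w 53.9
```

View pics/v5.png

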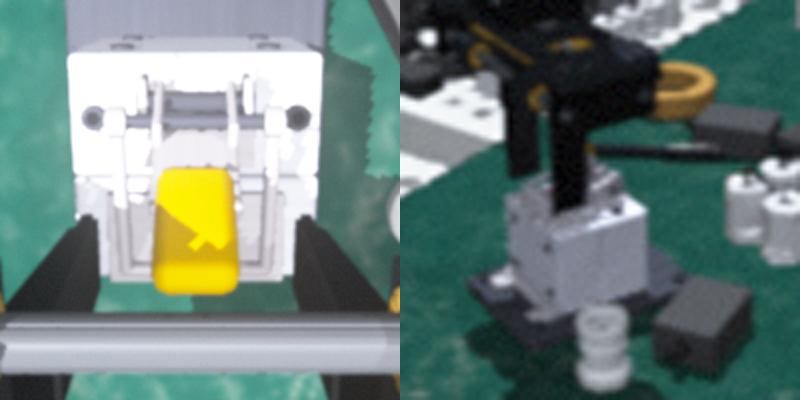

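```bash
python3 -m jog '[[[0,0,0],0],[[0,0,0],0],[[0,0,0],0],[[0,0,0],0]]' 38 9 >/dev/null; python3 st.py; python3 - <<'E'
from h import *
p=eyes.camera('wrist');print([(r['at'],r['confidence']) for r in eyes.place_of(p,'loop_bar')[:2]])
np.save('pw.npy',dict(p),allow_pickle=True)
cv2.imwrite('pics/v6.png',cv2.cvtColor(cv2.resize(p['img'][190:270,190:320],(780,480),interpolation=cv2.INTER_CUBIC),cv2.COLOR_RGB2BGR))
E
```

```text
t 14.40 m-frame x 18.1 y 0.2 z 106.6 tip 84.6 F m [-0.1 -0.4 -0.3] w 38.8
[([375.8, 118.3], 0.65), ([256.4, 231.7], 0.15)]
```

View pics/v6.png

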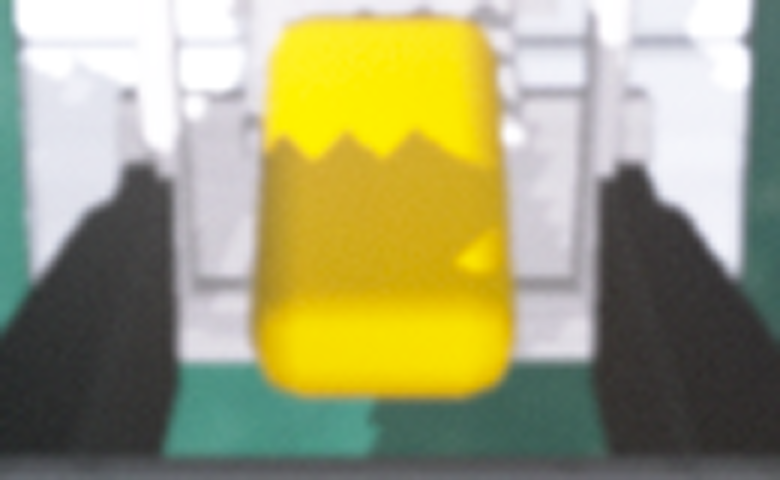

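```bash
python3 -m jog '[[[0,0,0],0],[[0,0,0],0],[[0,0,0],0],[[0,0,-3],0],[[0,0,-3],0],[[0,0,-2.5],0],[[0,0,0],0]]' 54 9 >/dev/null; python3 st.py;python3 -m jog '[[[0,0,0],0],[[0,0,0],0],[[0,0,0],0],[[0,0,0],0],[[0,0,0],0]]' 38 9 >/dev/null; python3 st.py; python3 - <<'E'
from h import *
V=(0.5371,0.1252,-2.755);P=np.load('pw.npy',allow_pickle=True).item()
c,n=np.cos(V[2]),np.sin(V[2])
for r,z in [(280,.076),(280,.08),(285,.076),(360,.074)]:
    X=onz(P,(255,190+r/6),z)-[V[0],V[1],0];print(r,z,(c*X[0]+n*X[1])*1000)
E
```

```text
t 15.20 m-frame x 18.5 y 0.1 z 97.4 tip 75.4 F m [-1.  -0.2 -0.4] w 53.9
t 15.70 m-frame x 18.0 y 0.2 z 98.2 tip 76.2 F m [ 0.4  1.1 -0.5] w 43.3
280 0.076 21.44113409721651
280 0.08 19.738417163398047
285 0.076 21.96810616092229
360 0.074 30.90932161902597
```

```bash
python3 -m jog '[[[0,0,-0.7],0],[[0,0,-0.5],0],[[0,0,0],0]]' >/dev/null; python3 st.py; python3 -m jog '[[[1.4,0.56,0],0],[[1.4,0.56,0],0],[[1.4,0.56,0],0],[[0,0,0],0]]' >/dev/null; python3 st.py; python3 -m jog '[[[1.4,0.56,0],0],[[1.4,0.56,0],0],[[1.4,0.56,0],0],[[0,0,0],0]]' >/dev/null; python3 st.py; python3 snap.py v7
```

```text
t 16.00 m-frame x 17.7 y 0.2 z 97.3 tip 75.3 F m [-0.6 -1.   1.3] w 43.9
t 16.40 m-frame x 13.6 y 0.2 z 96.6 tip 74.6 F m [ 2.  -1.2  0.5] w 43.4
t 16.80 m-frame x 9.0 y 0.2 z 96.5 tip 74.5 F m [ 2.4 -2.5 -1.7] w 43.4
```

View pics/v7.png

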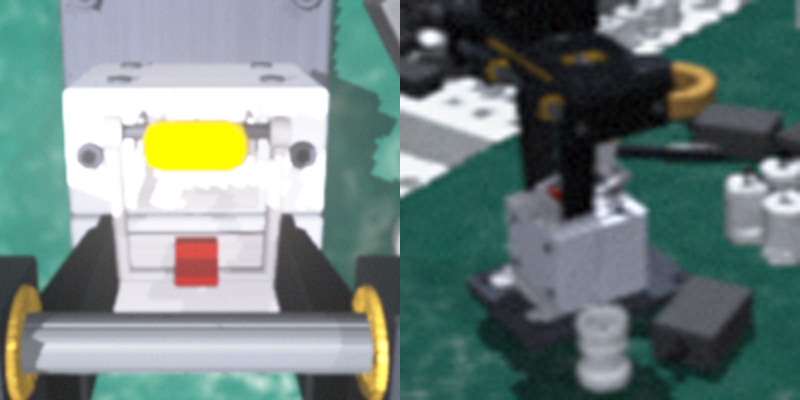

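```bash
python3 -m jog '[[[1.4,0.56,0],0],[[1.4,0.56,0],0],[[0,0,0],0]]' 38 12 >/dev/null; python3 st.py;  python3 - <<'E'
from h import *
p=eyes.camera('wrist')
for n in ('lever_grip','loop_bar','hook_seat'): print(n,[(np.round(r['at']).tolist(),round(r['confidence'],2)) for r in eyes.place_of(p,n)[:2]])
np.save('pw.npy',dict(p),allow_pickle=True)
cv2.imwrite('pics/v8.png',cv2.cvtColor(cv2.resize(p['img'][160:270,190:320],(780,660),interpolation=cv2.INTER_CUBIC)[:600],cv2.COLOR_RGB2BGR))
E
```

```text
t 17.25 m-frame x 7.7 y 0.2 z 96.2 tip 74.2 F m [ 7.8 -2.6  0.9] w 43.2
lever_grip [([255.0, 186.0], 0.96)]
loop_bar [([254.0, 252.0], 0.62)]
hook_seat [([256.0, 245.0], 0.85)]
```

View pics/v8.png

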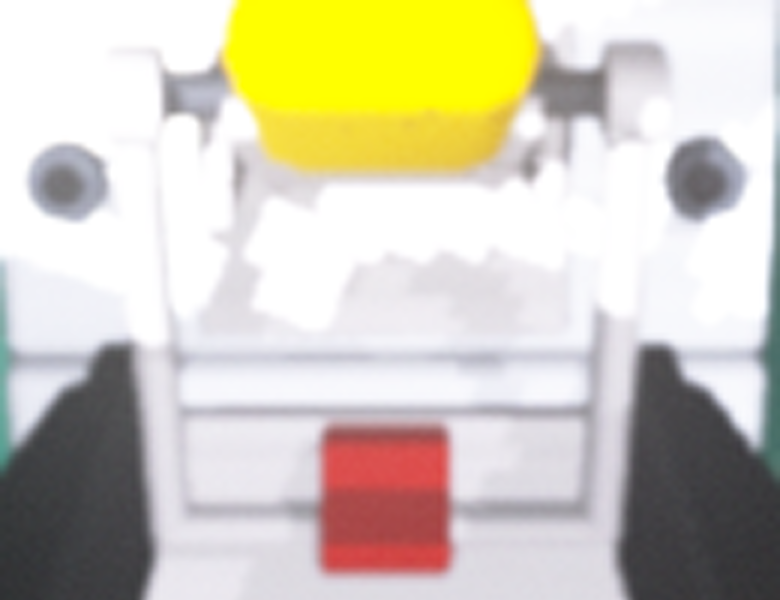

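```bash
python3 -m jog '[[[0,0,0],0],[[0,0,0],0],[[0,0,0],0],[[0,0,10],0],[[0,0,25],0],[[0,0,30],0],[[0,0,15],0],[[9,3.7,0],0],[[9,3.7,0],0],[[0,0,0],0],[[0,0,0],0]]' 54 10 >/dev/null; python3 st.py; python3 -m jog '[[[0,0,0],0],[[0,0,0],0],[[0,0,0],0],[[0,0,0],0]]' 0 10 >/dev/null; python3 st.py; python3 snap.py v9
```

```text
t 18.55 m-frame x -12.9 y -0.0 z 174.9 tip 152.9 F m [0.3 0.  0. ] w 53.9
t 18.95 m-frame x -13.4 y 0.3 z 176.9 tip 154.9 F m [-0.9 -0.  -0.6] w 27.5
```

View pics/v9.png

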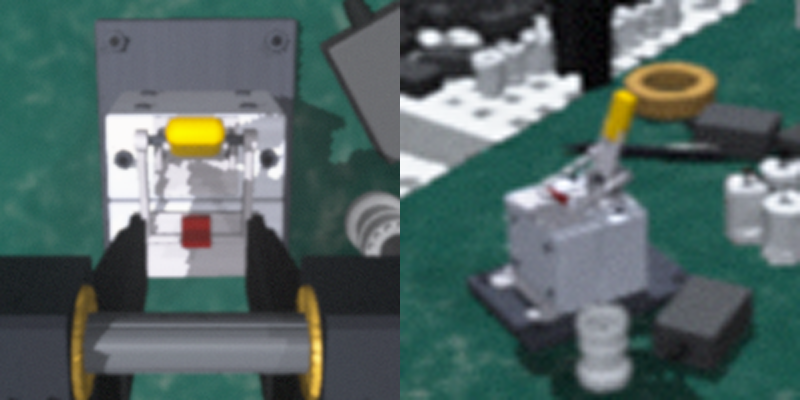

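```bash
python3 -m jog '[[[0,0,0],0],[[0,0,0],0],[[0,0,0],0],[[0,0,0],0],[[0,0,-10],0],[[0,0,-12],0],[[0,0,-12],0],[[0,0,0],0]]' 0 10 >/dev/null; python3 st.py; python3 -m jog '[[[3.7,1.5,0],0],[[3.7,1.5,0],0],[[0,0,0],0]]'>/dev/null;python3 st.py
```

```text
t 19.90 m-frame x -11.6 y -0.2 z 139.5 tip 117.5 F m [ 0.5 -0.2  0.5] w 1.1
t 20.20 m-frame x -22.3 y 0.4 z 143.6 tip 121.6 F m [ 0.6 -0.7 -0.8] w 0.5
```

```bash
python3 -m jog '[[[4.9,2,0],0],[[4.9,2,-0.5],0],[[3.7,1.5,-2],0],[[3.7,1.5,-2.5],0],[[0,0,0],0]]'>/dev/null;python3 st.py;python3 -m jog '[[[3.6,1.5,-2.9],0],[[3.6,1.5,-2.9],0],[[0,0,0],0]]'>/dev/null;python3 st.py
```

```text
t 20.70 m-frame x -40.6 y 0.2 z 137.6 tip 115.6 F m [1.  0.3 1.4] w 0.6
t 21.00 m-frame x -48.5 y 0.2 z 131.9 tip 109.9 F m [1.4 0.1 0.2] w 0.9
```

```bash
cat > lk.py <<'E'
from h import *
V=(0.5371,0.1252,-2.755);c,n=np.cos(V[2]),np.sin(V[2])
P={k:eyes.camera(k) for k in ('scene','side','wrist')}
for m in ('loop_bar','hook_seat','lever_grip'):
    B={k:eyes.place_of(P[k],m)[:1] for k in P}
    ob=[(P[k],np.array(B[k][0]['at'])) for k in B if B[k] and B[k][0]['confidence']>.3]
    print(m,{k:(np.round(B[k][0]['at'],1).tolist(),round(B[k][0]['confidence'],2)) for k in B if B[k]})
    if len(ob)>1:
        X,r=tri(ob);X=X-[V[0],V[1],0];print('   ',np.round([c*X[0]*1e3+n*X[1]*1e3,-n*X[0]*1e3+c*X[1]*1e3,X[2]*1e3],1),r)
import sys
if len(sys.argv)>1:
    a,b,d=P['wrist']['img'][110:310,156:356],P['side']['img'][150:230,190:270],P['scene']['img'][160:240,250:330]
    cv2.imwrite('pics/%s.png'%sys.argv[1],cv2.cvtColor(np.hstack([cv2.resize(a,(400,400)),cv2.resize(b,(400,400),interpolation=cv2.INTER_CUBIC)]),cv2.COLOR_RGB2BGR))
E
python3 lk.py
```

```text
loop_bar {'scene': ([293.1, 206.0], 0.37), 'side': ([221.5, 202.5], 0.4)}
    [ 9.6 14.1 72.6] [[0.3, 0.2], [0.3, -0.2]]
hook_seat {}
lever_grip {'scene': ([271.8, 193.7], 0.71), 'side': ([240.7, 183.9], 0.62), 'wrist': ([252.1, 218.5], 0.77)}
    [-55.    2.2 106.7] [[-1.3, 1.4], [-0.5, -1.1], [7.3, 5.2]]
```

```bash
python3 -m jog '[[[2.9,1.2,-3.3],0],[[2.9,1.2,-3.3],0],[[2.8,1.1,-2.4],0],[[2.8,1.1,-2.4],0],[[0,0,0],0]]'>/dev/null;python3 st.py;python3 -m jog '[[[2.1,0.9,-3.7],0],[[2.1,0.9,-3.7],0],[[0,0,0],0]]'>/dev/null;python3 st.py;python3 -m jog '[[[0.5,0.2,-2.5],0],[[0.5,0.2,-2.5],0],[[0,0,0],0]]'>/dev/null;python3 st.py
```

```text
t 22.10 m-frame x -60.4 y 0.2 z 120.1 tip 98.1 F m [ 0.6 -0.1 -0.8] w 0.5
t 22.40 m-frame x -64.5 y 0.0 z 112.5 tip 90.5 F m [-0.2 -0.3  0.2] w 0.5
t 22.70 m-frame x -66.1 y 0.2 z 108.8 tip 86.8 F m [-0.1  0.6  2.1] w 0.5
```

```bash
python3 -m jog '[[[0,0,-1],0],[[0,0,-1],0],[[0,0,0],0]]'>/dev/null;python3 st.py;python3 -m jog '[[[0,0,-1],0],[[0,0,0],0]]'>/dev/null;python3 st.py
```

```text
t 23.00 m-frame x -66.1 y 0.2 z 108.6 tip 86.6 F m [ 4.2 -1.2 10.9] w 0.6
t 23.20 m-frame x -66.2 y 0.2 z 108.5 tip 86.5 F m [ 5.9 -1.6 15.1] w 0.4
```

Lever firmly down at tip z = 86.5, the expected locked height. I'll lift off and check.

```bash
python3 -m jog '[[[0,0,5],0],[[0,0,25],0],[[0,0,40],0],[[-30,-12,30],0],[[-40,-16,0],0],[[-40,-16,0],0],[[0,0,0],0],[[0,0,0],0]]'>/dev/null;python3 st.py;python3 lk.py v10
```

```text
t 24.00 m-frame x 53.4 y -0.6 z 205.2 tip 183.2 F m [-0.2 -0.3  0.4] w 0.6
loop_bar {'scene': ([297.2, 227.0], 0.52), 'side': ([220.3, 200.7], 0.57), 'wrist': ([251.6, 144.0], 0.88)}
    [ 13.9 -14.   44.7] [[-3.9, -7.1], [-4.5, 7.0], [-11.2, -2.9]]
hook_seat {'wrist': ([253.4, 136.9], 0.45)}
lever_grip {'scene': ([265.1, 201.4], 0.57), 'side': ([245.6, 189.5], 0.45), 'wrist': ([255.1, 33.6], 0.63)}
    [-70.9   1.6  83.7] [[-0.5, 0.5], [-0.4, -0.6], [2.8, 0.9]]
```

View pics/v10.png

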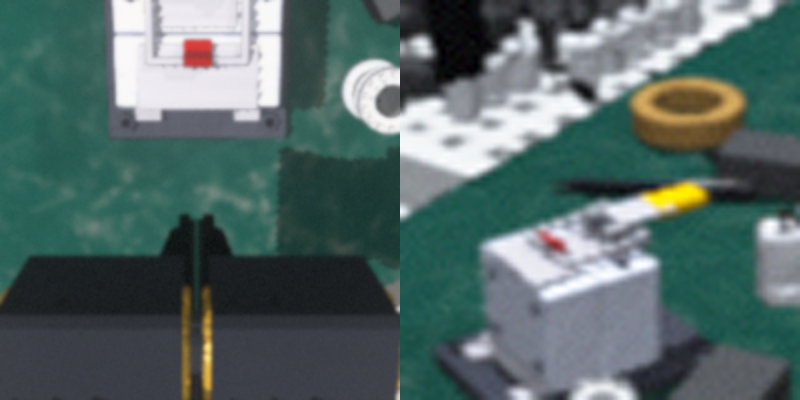

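```bash
python3 -c "
from bench import workorder; print(workorder.hand_in())"
```

```text
the job is handed in; nothing more can be done
None
```

The mould box is shut and latched, and I handed the job in at about 24 s of the allowed 59 s.

**What I did:**
- I pushed the swinging half shut with closed fingers until it stopped hard at about 19 N. The finger position put its outer face at x ≈ 32.7, against 32 expected.
- I carried the wire loop over the hook by its side wires at 5–12 N grip, laid it on the keeper plate and drew it back under the lip. The pull rose to about 8 N there.
- I pressed the lever down. The fingertip stopped at z = 86.5 with 15 N, which is exactly the locked height given.

**Last checks, with the robot clear of the box:**
- The side view shows the lever flat and the swinging half closed. The wrist view shows the crossbar passing under the red hook.
- The lever grip measured (-71, 2, 84) mm, against (-69, 0, 86.5) expected.
- The neighbouring coupling and box look unmoved in the pictures.

**What failed or disagreed:**
- One regrip of the loop closed above the wires and missed. I repeated it lower, and it held.
- The final three-camera position for the crossbar was not usable: the height came out at 45 mm and the scene camera's point was off. I relied on the pictures for it instead. With the lever about half down, a two-camera reading had put the bar at x ≈ 10 and z ≈ 73, which fits it being hooked, though its y came out 14 mm off.
- The pressing force on the way down stayed around 1–2 N rather than the 6 N quoted. A rough calculation gave about 1.3 N at 0.6 rad.
- I had no direct reading of the hook's travel.

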